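# Load a roll of labels on the jar labeller

## Robot

A 6-joint arm with a two-finger parallel gripper is mounted at the origin on the work surface; the furniture and walls round the work are solid. World frame = base frame: x ahead of the robot, y to its left, z up, the work surface at z = 0. Lengths are in m, angles in rad, forces in N, time in s.
With the tool pointing down it reaches from about 0.3 to 0.775 m from the base axis. Payload 14.6 kg.
Tool frame: the origin (TCP) lies at the very end of the fingers, on their centre line; the grasp point (between the pads) lies 19 mm behind it (r.pinch_z is the z of the grasp point in the tool frame, in m); z points along the fingers, y is the line along which they close (so a half turn about z gives the same grasp; the last joint's range is limited). The gripper opens to 94 mm and grips with 3 to 60 N. Pads are 16 mm wide; open, the fingers measure 119 mm over their backs; the gripper's body (75 mm by 177 mm) begins 78 mm behind the grasp point.
Start: joints at [-0.067, 0.3, 1.521, -0, 1.321, -0.067], TCP at [0.55, -0, 0.205] pointing down, gripper open.
Joint ranges: [-3.03, 3.03], [-0.79, 2.21], [0.23, 2.52], [-1.04, 4.18], [0, 3.07], [-2.55, 2.55]. Speed limits (rad/s): [2.22, 2.22, 2.57, 3.14, 3.14, 3.14].

## Interface

Orientations are given as [roll, pitch, yaw] about the fixed x, y, z axes, in that order (R = Rz(yaw) Ry(pitch) Rx(roll)).
In Python, from rig import r gives the robot as it stands. The module is installed in compiled form; this text tells all that it offers.
- The arm moves only by the tool drive_tool, never from a script. Its argument "commands" is a list of rows, each an object with "grip": the opening, from -1 (shut) to 1 (fully open); "offset": the shift along the tool's x, y, z each as a share of 300 mm, from -1 to 1, a list of three; "twist": the turn about the tool's z as a share of 60 degrees, from -1 to 1. In form: [{"grip": grip, "offset": [x, y, z], "twist": twist}, ...]. A call has 1 to 12 rows; each row shifts and turns the commanded pose from where the row before left it, along the tool's axes as they then stand; what a row does not reach is not made up. A row lasts 1/10 s, in which the tool goes at most 50 mm and 8.59 degrees, less where a joint would pass 70% of its speed; a pose out of reach is approached as far as the arm can. A call with a number of a shift or a turn outside -1 to 1 is refused whole. A call with a gripper value outside its range is refused whole. The fingers move at their own pace and stop on an object; "force" is the grip in N (left out, the last holds). Time passes only in rows, so rows that do not move let the fingers close. It gives the time, the measured TCP pose, the force, the opening and the grip force at its end, in the units of the state.
- r.read_state(): the state, without advancing time (a new reading comes with each control period).
- r.grab_frame(name): name is "scene" or "side" or "wrist"; returns the picture (400x640x3 uint8, blue, green, red); there is no depth.
- r.calibration(name): a dict with "K" (3x3 intrinsics, pixels), "world_to_cam" (4x4, takes a point from world to camera coordinates); the wrist camera has in their place "mount" (4x4, takes a point from camera to tool coordinates, whose origin is the TCP and whose axes are the flange's). Camera axes: x right, y down, z forward; pixel columns grow to the right and rows downward; lengths in m; the calibration is good to about 2 mm. A picture is of the moment at which its call begins: read the wrist's pose just before it. calibration takes no time and is no camera call.
- r.sign_off(): hands the job in; it is judged then, once.
The state is a dict: "time": time; "qpos": joint angles; "dq": joint speeds; "effort": joint torques, N m; "tcp_pos": TCP position; "ee_rot": TCP orientation; "ft_force": force on the tool from outside, world axes, zero at the start; "torque": the same for the moment, N m; "grip_width": finger opening in m; "grasp_force": force on a finger pad.
Only numpy, scipy, OpenCV 4.12 (cv2) and the standard library are available. Lean on these libraries where they do the work, as an engineer would, in place of code of your own. Each camera call takes 0.05 s, during which the arm holds its last target. There are 200 camera calls.

## Task

Get the jar labeller ready for threading: swing its sprung tension arm back from the hub and pin it there with the red-knobbed locking pin, set fully down in the brass bush. Then take the roll of green labels out of the rack, stand it down beside the labeller and tip it onto its flat side, let go of it, and then lower it flat over the hub, right down on the turntable disc. Leave the orange and blue rolls in the rack, and do not knock the marker or the small cup about.

Things in the scene. Friction and masses are not known exactly. Their poses are not given: they have to be found in the camera images.
- labeller: hand jar labeller, fixed: blue base plate 180 (x) by 185 (y) by 6 mm. Origin at the centre of its underside; x away from the robot, y left at yaw 0. On it: disc with hub (left front), arm post (left back corner), brass bush (near back edge), grey bush (right front), rollers, hand knob (75 mm high) and peel blade (left edge). Right third (y under -0.05 m) bare: room for a flat roll.
- plate_edge (a point): middle of the top of the plate's bare right-hand edge, 6 mm above the worktop; it runs along the labeller's x, 90 mm to either side, and the worktop outside it (labeller's -y) is free. It makes a 6 mm stop: a roll stood on the worktop with one flat face against it and pushed high on its other face tips over onto the plate.
- hub (a point): on the hub's upright axis at the top of the turntable disc, 10 mm above the worktop, where a loaded roll's underside rests. Disc 54 mm across; black hub 34 mm across and 18 mm high above the disc, its top 7 mm tapered to 25 mm. At labeller x, y = -0.030, 0.022.
- lock_pin: locking pin, loose, 60 g, 80 mm long: steel shank 10 mm thick, lowest 5 mm tapered to 5.6 mm; red round knob 22 mm across from 50 to 80 mm above the foot, a 16 mm collar just under it. Origin at the tip of the foot, z towards the knob. At the start parked upright in the grey bush, foot 2 mm above the worktop.
- pin_foot (a point): tip of the pin's foot (the pin's origin).
- lock_bush (a point): middle of the mouth of the brass bush, 28 mm above the worktop. Bore 11.4 mm, upright; its top 5 mm a cone widening to 20 mm; floor 2 mm above the worktop, so the pin goes 26 mm down. A pin in it holds the arm back at about 1.0 rad.
- park_bush (a point): middle of the mouth of the grey bush where the pin is parked, 28 mm above the worktop, same form as the brass one.
- tension_arm (a joint): angle of the sprung tension arm about its upright post, rad: 0 at rest over the turntable, in the way of a roll; grows counterclockwise seen from above as it is pushed back from the hub; stop at 1.25. The spring's torque is 0.13 N m at 0 and 0.36 N m at 1.05 (6 N at the seat); let go, it swings back to 0. With the pin in its seat over the brass bush: 1.05.
- pivot (a point): upright axis of the tension arm, 43 mm above the worktop. The arm is a flat steel bar 12 mm wide, its faces 40 and 46 mm above the worktop, 89 mm from this axis to the white roller at its end (15 mm across, hanging to 14 mm above the worktop). At joint value q it points at angle q - 2.391 rad from the labeller's x.
- pin_seat (a point): open seat for the pin on the hub-facing side of the bar, 60 mm from its axis, 43 mm above the worktop, between two cheeks 22 mm apart; moves with the arm. A pin pressed on it has its axis 5 mm off this point, 61 mm from pivot, 0.181 rad clockwise of the arm. Carried round on that circle, foot above the bushes, it pushes the arm back; the circle passes over the brass bush.
- green_roll: roll of green jar labels on white paper, brown card core, loose, 90 g: 60 mm outside diameter, 40 mm wide, bore 39 mm. Origin at its centre, z along its axis (either way round). At the start it stands on edge in one of the rack's three bays, axis level along the rack, centre 36 mm above the worktop.
- orange_roll: roll of jar labels exactly like green_roll (60 mm across, 40 mm wide) but with orange labels; origin at its centre. It stands on edge in another bay of the rack and stays there.
- blue_roll: roll of jar labels exactly like green_roll (60 mm across, 40 mm wide) but with blue labels; origin at its centre. It stands on edge in another bay of the rack and stays there.
- roll_rack: steel rack for three label rolls, fixed: tray 166 (x) by 60 (y) mm, floor 6 mm, lips 17 mm above the worktop. Origin at the centre of its underside; bays at x = -52, 0, 52 mm, parted by wire hoops 4 mm thick, 54 mm high. Rolls stand with axes along its x, 12 mm apart; fingers can go down before and behind each (along y) to close across its diameter.
- marker: felt marker with a red cap, 133 mm long, lying on the worktop; a bystander.
- small_cup: steel portion cup 56 mm across and 50 mm high; a bystander.
Not all that is in view belongs to the job. Of the things like the lock_pin, leave any that is purple; of the rest the smaller one is meant.

How it is judged:
By the outcome, as a careful person would: the job done as asked, in the order asked, and still so for the second after the job is handed in, with the robot touching nothing.
It also fails if it takes over 72 s, if anything falls off the work surface, if the arm or the gripper's body presses on something with over 40 N, if the wrist force passes 120 N, or if a joint passes its speed limit or range.

## Working session

There is one attempt and no reset: what is moved stays moved. The work goes in short steps, Python scripts to look and compute and a tool call to move; the robot and the scene stay as the last step left them, time stands still between calls to the robot, and variables do not carry over. Pictures are saved under pics/ and viewed, at most 10 in all, crops included, and the job is handed in when it is done.

Besides the shell and the picture viewer there is one more tool, called by a JSON object that holds its "name" and its "arguments". drive_tool: Moves the arm, as the interface text tells. Its arguments: {"type":"object","properties":{"commands":{"type":"array","items":{"type":"object","properties":{"grip":{"type":"number"},"offset":{"type":"array","items":{"type":"number","minimum":-1,"maximum":1}},"twist":{"type":"number","minimum":-1,"maximum":1}}}},"force":{"type":"number"}},"required":["commands"]}

```bash
mkdir -p pics
python3 - <<'E'
from rig import r
import cv2,numpy as np
s=r.read_state();print({k:np.round(v,3) for k,v in s.items()}, r.pinch_z)
for n in ("scene","side"):
    cv2.imwrite(f"pics/{n}0.png",cv2.resize(r.grab_frame(n),(800,500)))
    c=r.calibration(n);print(n,np.round(c["K"],1).tolist(),np.round(c["world_to_cam"],3).tolist())
print(r.calibration("wrist"))
E
```

```text
{'time': np.float64(0.0), 'qpos': array([-0.067,  0.301,  1.522, -0.   ,  1.321, -0.067]), 'dq': array([-0.001,  0.   , -0.   , -0.001,  0.   , -0.   ]), 'effort': array([-2.0000e-03, -5.3181e+01, -3.5274e+01,  7.1000e-02,  2.4000e-02,
       -0.0000e+00]), 'tcp_pos': array([0.55 , 0.   , 0.205]), 'ee_rot': array([-3.14 , -0.   ,  1.571]), 'ft_force': array([ 0.277,  1.125, -0.119]), 'torque': array([-0.03 ,  0.033, -0.038]), 'grasp_force': np.float64(0.0), 'grip_width': np.float64(0.094)} -0.0188
scene [[492.6, 0.0, 317.7], [0.0, 492.6, 199.7], [0.0, 0.0, 1.0]] [[0.824, -0.567, -0.021, -0.496], [-0.423, -0.59, -0.688, 0.071], [0.378, 0.575, -0.725, 1.113], [0.0, 0.0, 0.0, 1.0]]
side [[510.3, 0.0, 321.0], [0.0, 510.3, 203.2], [0.0, 0.0, 1.0]] [[-0.941, -0.338, 0.021, 0.284], [-0.16, 0.388, -0.908, 0.229], [0.299, -0.857, -0.419, 0.771], [0.0, 0.0, 0.0, 1.0]]
{'K': array([[308.54141935,   0.        , 316.90328597],
       [  0.        , 308.54141935, 198.89599005],
       [  0.        ,   0.        ,   1.        ]]), 'mount': array([[ 1.00076956e-03, -9.72245766e-01, -2.33959760e-01,
         6.93719273e-02],
       [ 9.99999447e-01,  1.04846676e-03, -7.94938858e-05,
         6.57197234e-04],
       [ 3.22586626e-04, -2.33959551e-01,  9.72246278e-01,
        -1.79898275e-01],
       [ 0.00000000e+00,  0.00000000e+00,  0.00000000e+00,
         1.00000000e+00]])}
```

View pics/scene0.png

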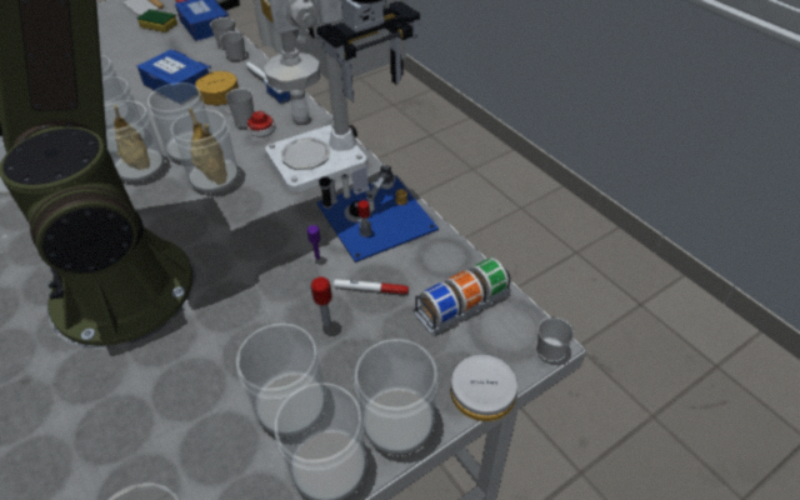

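View pics/side0.png

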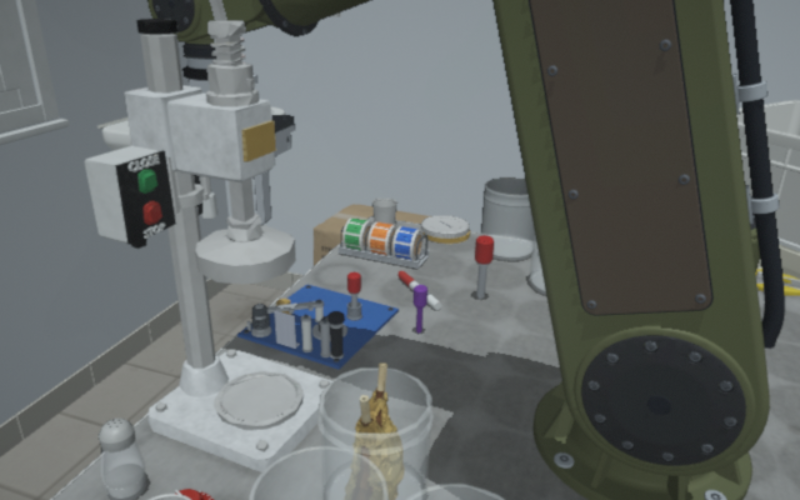

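The scene view shows three pins: purple at (314,240), a large red one at (322,295), and a smaller red one at (364,212) standing in the labeller's grey bush. I choose the third. The green roll is at (492,275), the rack's far end. Next, the wrist view and close crops.

Run:
```python
from rig import r
import cv2,numpy as np
w=r.grab_frame("wrist");cv2.imwrite("pics/w_raw.png",w)
cv2.imwrite("pics/w0.png",cv2.resize(w,(800,500),interpolation=cv2.INTER_CUBIC))
s=r.grab_frame("scene");cv2.imwrite("pics/s_raw.png",s)
cv2.imwrite("pics/s1.png",cv2.resize(s[130:270,245:425],None,fx=4.2,fy=4.2,interpolation=cv2.INTER_CUBIC))
```

```text
(no output)
```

View pics/w0.png

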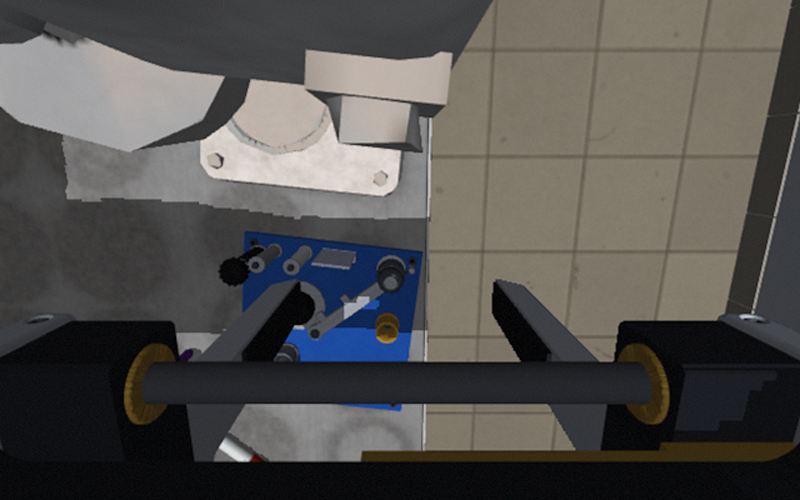

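View pics/s1.png

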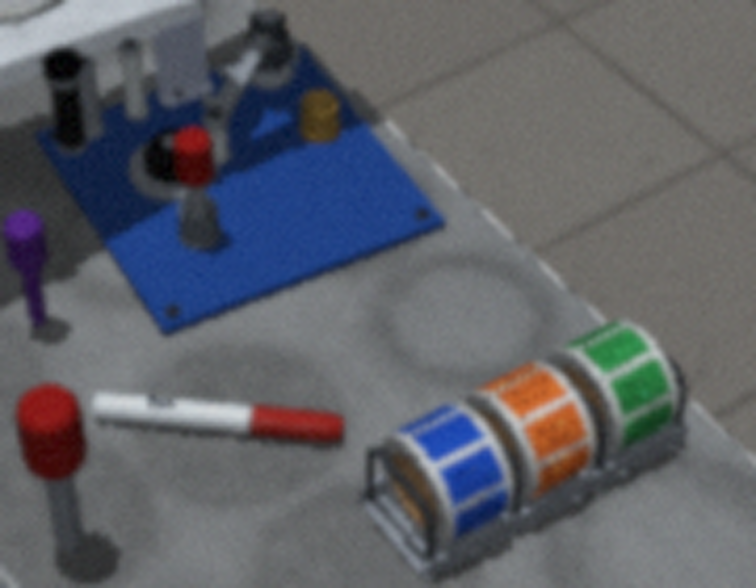

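Scene crop: pin knob top at (193,133), brass bush mouth (320,98), plate corners (40,132), (165,330), (440,222). Rack near-bottom corner (432,575) and right corner (686,440). Wrist: plate corners (246,232), (422,252), (402,410) and brass bush (387,322). The chosen pin's smaller red knob in the grey bush is confirmed in the crop.

```bash
cat > h.py <<'E'
from rig import r
import numpy as np,cv2
from scipy.spatial.transform import Rotation as Ro
from scipy.optimize import least_squares
def w2c(n,st=None):
    c=r.calibration(n)
    if n!="wrist": return c["K"],np.array(c["world_to_cam"])
    s=st or r.read_state();T=np.eye(4);T[:3,:3]=Ro.from_euler("xyz",s["ee_rot"]).as_matrix();T[:3,3]=s["tcp_pos"]
    return c["K"],np.linalg.inv(T@c["mount"])
def proj(cam,P):
    K,M=cam;p=np.atleast_2d(P)@M[:3,:3].T+M[:3,3];p=p@K.T;return p[:,:2]/p[:,2:]
def back(cam,uv,z):
    K,M=cam;d=M[:3,:3].T@np.linalg.solve(K,[*uv,1]);o=-M[:3,:3].T@M[:3,3];return o+d*(z-o[2])/d[2]
def lab(p,L): # p=(x,y,yaw)
    c,s=np.cos(p[2]),np.sin(p[2]);L=np.atleast_2d(L);return np.c_[p[0]+c*L[:,0]-s*L[:,1],p[1]+s*L[:,0]+c*L[:,1],L[:,2]]
E
python3 - <<'E'
from h import *
S,D,W=w2c("scene"),w2c("side"),w2c("wrist")
s1=lambda u,v:(245+u/4.2,130+v/4.2); h=lambda u,v:(u/1.25,v/1.25)
a,b=.09,.0925
obs=[(S,s1(40,132),(-a,b,.006)),(S,s1(165,328),(-a,-b,.006)),(S,s1(440,222),(a,-b,.006)),
(W,h(246,232),(-a,b,.006)),(W,h(422,252),(a,b,.006)),(W,h(402,409),(a,-b,.006)),
(D,h(398,312),(-a,-b,.006)),(D,h(345,362),(-a,b,.006))]
f=lambda p:np.ravel([proj(c,lab(p,L))[0]-u for c,u,L in obs])
q=least_squares(f,[.5,.05,-.1],loss="soft_l1");print("labeller",q.x,np.round(q.fun.reshape(-1,2),1).tolist())
for c,u,L in obs: print(np.round(back(c,u,.006),3))
print("hub",lab(q.x,(-.03,.022,.01)),"edge",lab(q.x,(0,-.0925,.006)))
print("bush S",back(S,s1(320,98),.028),"W",back(W,h(387,320),.028))
print("pin S",back(S,s1(193,138),.082),"D",back(D,h(354,276),.082), "parkW",)
print("rack corners S",back(S,s1(432,577),0),back(S,s1(686,440),0))
print("rolltop S g,o,b",[np.round(back(S,s1(*u),.066),3) for u in((612,332),(526,375),(440,415))])
print("rolltop D",[np.round(back(D,h(*u),.066),3) for u in((357,218),(383,222),(409,226))])
print("pivot W",back(W,h(391,272),.06))
E
```

```text
labeller [ 0.47725017 -0.10733298 -0.11016528] [[-1.8, -0.2], [-0.3, -0.2], [1.0, -1.7], [-1.6, 0.5], [0.3, -0.0], [-0.4, 1.3], [-0.7, -2.6], [-5.4, 3.8]]
[ 0.401 -0.009  0.006]
[ 0.378 -0.19   0.006]
[ 0.551 -0.212  0.006]
[ 0.4   -0.005  0.006]
[ 0.577 -0.025  0.006]
[ 0.557 -0.207  0.006]
[ 0.373 -0.18   0.006]
[ 0.394 -0.019  0.006]
hub [[ 0.44985076 -0.08216807  0.01      ]] edge [[ 0.46708048 -0.19927224  0.006     ]]
bush S [ 0.54276709 -0.10365899  0.028     ] W [ 0.54133385 -0.08968715  0.028     ]
pin S [ 0.4327154 -0.1412693  0.082    ] D [ 0.42939747 -0.13395096  0.082     ] parkW
rack corners S [ 0.39980379 -0.40603264  0.        ] [ 0.56123538 -0.41308196  0.        ]
rolltop S g,o,b [array([ 0.536, -0.375,  0.066]), array([ 0.482, -0.372,  0.066]), array([ 0.432, -0.368,  0.066])]
rolltop D [array([ 0.537, -0.395,  0.066]), array([ 0.483, -0.395,  0.066]), array([ 0.43 , -0.395,  0.066])]
pivot W [ 0.54589082 -0.02997563  0.06      ]
```

{"name": "drive_tool", "arguments": {"commands": [{"grip": 1,"offset": [-0.114,-0.1,0],"twist": 0},{"grip": 1,"offset": [-0.114,-0.1,0],"twist": 0},{"grip": 1,"offset": [-0.114,-0.1,0],"twist": 0},{"grip": 1,"offset": [-0.114,-0.1,0],"twist": 0},{"grip": 1,"offset": [0,0,0],"twist": 0},{"grip": 1,"offset": [0,0,0],"twist": 0}], "force": 20}}

```text
time: 0.8
tcp_pos: [0.4299, -0.1372, 0.2057]
ee_rot: [3.141, 0.0, 1.569]
ft_force: [0.2, -0.0, -0.3]
grip_width: 0.0941
grasp_force: 0.0
```

Run:
```python
from h import *
import json
s=r.read_state();json.dump({k:np.array(s[k]).tolist() for k in("ee_rot","tcp_pos")},open("w1.json","w"))
w=r.grab_frame("wrist");cv2.imwrite("pics/w1_raw.png",w)
cv2.imwrite("pics/w1.png",cv2.resize(w[60:330,160:520],None,fx=2.2,fy=2.2,interpolation=cv2.INTER_CUBIC));print(s["tcp_pos"],s["time"])
```

```text
[ 0.42991327 -0.13720679  0.20570106] 0.8
```

View pics/w1.png

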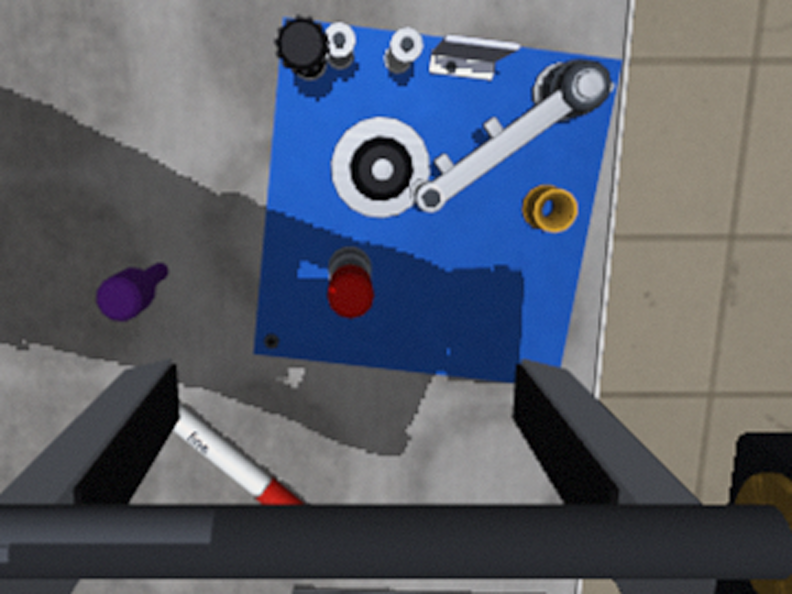

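Wrist view: pin knob top (350,292), hub (382,168), brass bush mouth (552,209), plate corners (285,17), (620,60), (254,352), arm end pivot pin (429,197), cheeks (445,163)/(493,127), purple pin (122,295) out of the way.

Run:
```python
from h import *
import json
st=json.load(open("w1.json"));W=w2c("wrist",st)
g=lambda u,v:(160+u/2.2,60+v/2.2)
B=lambda u,v,z:back(W,g(u,v),z)
a,b=.09,.0925
obs=[((285,17),(-a,b,.006)),((620,60),(a,b,.006)),((254,352),(-a,-b,.006)),((380,167),(-.03,.022,.010)),((382,169),(-.03,.022,.028))]
f=lambda p:np.ravel([proj(W,lab(p,L))[0]-g(*u) for u,L in obs])
q=least_squares(f,[.48,.1,-.1]);p=q.x;print("lab",p,np.round(q.fun,1))
inv=lambda P:lab((0,0,-p[2]),np.array(P)-[p[0],p[1],0])[0]
for n,u,z in(("pin",(350,292),.082),("bush",(552,209),.028),("pivot",(588,86),.055),("armend",(429,197),.05),("cheek1",(445,163),.046),("cheek2",(493,127),.046),("blade",(470,45),.04),("marker",(285,495),.01)):
    P=B(*u,z);print(n,np.round(P,4),np.round(inv(P),4))
bl=inv(B(552,209,.028));pv=bl+[ -.061*np.cos(-1.522-.0),.061*np.sin(1.522),0]
```

```text
lab [ 0.47692944 -0.10660951 -0.11929009] [-0.7 -0.2  1.  -0.2 -0.5  0.5  0.2  0.2  0.  -0.1]
pin [ 0.4328 -0.1345  0.082 ] [-0.0405 -0.033   0.082 ]
bush [ 0.539 -0.102  0.028] [0.0611 0.012  0.028 ]
pivot [ 0.5436 -0.0425  0.055 ] [0.0585 0.0716 0.055 ]
armend [ 0.4717 -0.094   0.05  ] [-0.0067  0.0119  0.05  ]
cheek1 [ 0.4796 -0.0778  0.046 ] [-0.0008  0.0289  0.046 ]
cheek2 [ 0.5022 -0.0607  0.046 ] [0.0197 0.0486 0.046 ]
blade [ 0.4906 -0.0226  0.04  ] [0.0035 0.0851 0.04  ]
marker [ 0.3938 -0.2771  0.01  ] [-0.0623 -0.1791  0.01  ]
```

{"name": "drive_tool", "arguments": {"commands": [{"grip": 0.2,"offset": [0.009,0.01,0.12],"twist": 0},{"grip": 0.2,"offset": [0,0,0.13],"twist": 0},{"grip": 0.2,"offset": [0,0,0.13],"twist": 0},{"grip": 0.2,"offset": [0,0,0.12],"twist": 0},{"grip": -1,"offset": [0,0,0],"twist": 0},{"grip": -1,"offset": [0,0,0],"twist": 0},{"grip": -1,"offset": [0,0,0],"twist": 0},{"grip": -1,"offset": [0,0,0],"twist": 0},{"grip": -1,"offset": [0,0,0],"twist": 0}], "force": 30}}

```text
time: 1.75
tcp_pos: [0.4336, -0.1343, 0.0566]
ee_rot: [3.14, 0.001, 1.571]
ft_force: [-0.2, -0.6, -0.5]
grip_width: 0.0252
grasp_force: 0.0
```

{"name": "drive_tool", "arguments": {"commands": [{"grip": -1,"offset": [0,0,0],"twist": 0},{"grip": -1,"offset": [0,0,0],"twist": 0}]}}

```text
time: 1.95
tcp_pos: [0.4334, -0.1343, 0.0562]
ee_rot: [3.14, 0.001, 1.571]
ft_force: [-1.2, 0.2, 7.1]
grip_width: 0.0213
grasp_force: 30.0
```

{"name": "drive_tool", "arguments": {"commands": [{"grip": -1,"offset": [0,0,-0.11],"twist": 0},{"grip": -1,"offset": [0,0,-0.1],"twist": 0},{"grip": -1,"offset": [0.098,0.049,0],"twist": 0},{"grip": -1,"offset": [0.098,0.049,0],"twist": 0},{"grip": -1,"offset": [0.098,0.049,0],"twist": 0},{"grip": -1,"offset": [0,0,0.05],"twist": 0},{"grip": -1,"offset": [0,0,0.055],"twist": 0},{"grip": -1,"offset": [0,0,0],"twist": 0}]}}

```text
time: 2.75
tcp_pos: [0.476, -0.0456, 0.0853]
ee_rot: [-3.138, -0.001, 1.571]
ft_force: [0.1, 0.4, -1.2]
grip_width: 0.0212
grasp_force: 30.0
```

Run:
```python
from h import *
w=r.grab_frame("wrist");s=r.grab_frame("side")
cv2.imwrite("pics/w2.png",np.vstack([cv2.resize(w[100:300,180:480],(600,400)),cv2.resize(s[210:310,170:320],(600,400))])[:,:])
cv2.imwrite("pics/w2.png",cv2.resize(cv2.imread("pics/w2.png"),(450,600)))
```

```text
(no output)
```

View pics/w2.png

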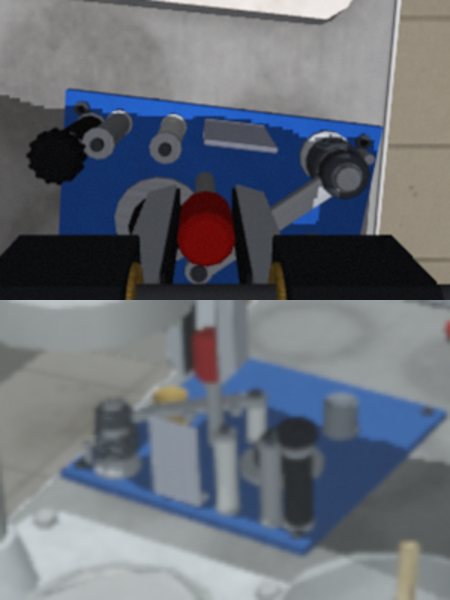

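{"name": "drive_tool", "arguments": {"commands": [{"grip": -1,"offset": [-0.038,0.02,-0.008],"twist": 0},{"grip": -1,"offset": [-0.038,0.02,0],"twist": 0},{"grip": -1,"offset": [-0.035,0.021,0],"twist": 0},{"grip": -1,"offset": [-0.029,0.028,0],"twist": 0},{"grip": -1,"offset": [-0.024,0.033,0],"twist": 0},{"grip": -1,"offset": [-0.017,0.037,0],"twist": 0},{"grip": -1,"offset": [-0.009,0.04,0],"twist": 0},{"grip": -1,"offset": [0,0.011,0],"twist": 0},{"grip": -1,"offset": [0,0,0],"twist": 0},{"grip": -1,"offset": [0,0,0],"twist": 0}]}}

```text
time: 3.85
tcp_pos: [0.5395, -0.1034, 0.0888]
ee_rot: [-3.139, 0.0, 1.571]
ft_force: [-5.3, 0.3, 0.4]
grip_width: 0.021
grasp_force: 30.0
```

Run:
```python
from h import *
w=r.grab_frame("wrist");s=r.grab_frame("side")
cv2.imwrite("pics/w3.png",cv2.resize(np.vstack([cv2.resize(w[100:300,180:480],(600,400)),cv2.resize(s[210:310,170:320],(600,400))]),(450,600)))
```

```text
(no output)
```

View pics/w3.png

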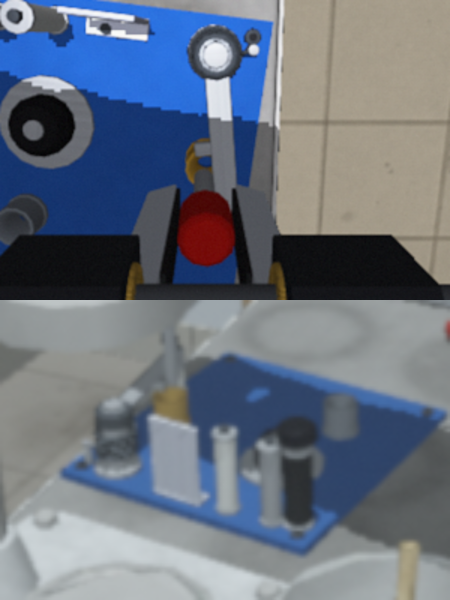

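{"name": "drive_tool", "arguments": {"commands": [{"grip": -1,"offset": [0.003,0,0.02],"twist": 0},{"grip": -1,"offset": [0,0,0.02],"twist": 0},{"grip": -1,"offset": [0,0,0.015],"twist": 0},{"grip": -1,"offset": [0,0,0],"twist": 0}]}}

```text
time: 4.35
tcp_pos: [0.5397, -0.1024, 0.0721]
ee_rot: [-3.14, 0.0, 1.571]
ft_force: [-1.5, -0.1, -6.4]
grip_width: 0.0214
grasp_force: 29.9
```

{"name": "drive_tool", "arguments": {"commands": [{"grip": -1,"offset": [0,0,0.02],"twist": 0},{"grip": -1,"offset": [0,0,0.015],"twist": 0},{"grip": -1,"offset": [0,0,0.012],"twist": 0},{"grip": -1,"offset": [0,0,0],"twist": 0}]}}

```text
time: 4.75
tcp_pos: [0.5398, -0.1021, 0.0582]
ee_rot: [-3.141, -0.0, 1.571]
ft_force: [-2.8, -0.2, -4.4]
grip_width: 0.021
grasp_force: 29.9
```

{"name": "drive_tool", "arguments": {"commands": [{"grip": -1,"offset": [0,0,0.01],"twist": 0},{"grip": -1,"offset": [0,0,0.008],"twist": 0},{"grip": -1,"offset": [0,0,0],"twist": 0}]}}

```text
time: 5.05
tcp_pos: [0.5412, -0.1025, 0.0556]
ee_rot: [3.139, 0.001, 1.571]
ft_force: [-9.2, 0.8, 23.1]
grip_width: 0.0212
grasp_force: 30.0
```

{"name": "drive_tool", "arguments": {"commands": [{"grip": 0.1,"offset": [0,0,0],"twist": 0},{"grip": 0.1,"offset": [0,0,0],"twist": 0},{"grip": 0.1,"offset": [0,0,0],"twist": 0},{"grip": 0.1,"offset": [0,0,-0.02],"twist": 0},{"grip": 0.1,"offset": [0,0,-0.14],"twist": 0},{"grip": 0.1,"offset": [0,0,-0.16],"twist": 0},{"grip": 0.1,"offset": [0,0,-0.16],"twist": 0},{"grip": 1,"offset": [0,0,0],"twist": 0}]}}

```text
time: 5.85
tcp_pos: [0.5425, -0.1025, 0.2044]
ee_rot: [3.131, 0.003, 1.571]
ft_force: [0.6, 0.7, -1.0]
grip_width: 0.0567
grasp_force: 0.0
```

{"name": "drive_tool", "arguments": {"commands": [{"grip": 1,"offset": [-0.15,0,0],"twist": 0},{"grip": 1,"offset": [-0.16,0,0],"twist": 0},{"grip": 1,"offset": [-0.16,0,0],"twist": 0},{"grip": 1,"offset": [-0.16,0,0],"twist": 0},{"grip": 1,"offset": [-0.16,0,0],"twist": 0},{"grip": 1,"offset": [-0.16,0,0],"twist": 0},{"grip": 1,"offset": [0,0,0],"twist": 0}]}}

```text
time: 6.55
tcp_pos: [0.5386, -0.3918, 0.1956]
ee_rot: [-3.14, -0.0, 1.566]
ft_force: [-0.8, 0.6, -0.5]
grip_width: 0.0937
grasp_force: 0.0
```

{"name": "drive_tool", "arguments": {"commands": [{"grip": 1,"offset": [0,0,0],"twist": 0.14},{"grip": 1,"offset": [0,0,0],"twist": 0.14},{"grip": 1,"offset": [0,0,0],"twist": 0.14},{"grip": 1,"offset": [0,0,0],"twist": 0.14},{"grip": 1,"offset": [0,0,0],"twist": 0.14},{"grip": 1,"offset": [0,0,0],"twist": 0.14},{"grip": 1,"offset": [0,0,0],"twist": 0.14},{"grip": 1,"offset": [0,0,0],"twist": 0.14},{"grip": 1,"offset": [0,0,0],"twist": 0.14},{"grip": 1,"offset": [0,0,0],"twist": 0.14},{"grip": 1,"offset": [0,0,0],"twist": 0.14},{"grip": 1,"offset": [0,0,0],"twist": 0}]}}

```text
time: 7.75
tcp_pos: [0.5403, -0.3864, 0.1971]
ee_rot: [-3.141, 0.0, -0.044]
ft_force: [-1.2, -0.6, 0.4]
grip_width: 0.0937
grasp_force: 0.0
```

Run:
```python
from h import *
import json
s=r.read_state();json.dump({k:np.array(s[k]).tolist() for k in("ee_rot","tcp_pos")},open("w4.json","w"))
w=r.grab_frame("wrist");sc=r.grab_frame("scene");print(s["tcp_pos"],s["ee_rot"],s["qpos"])
cv2.imwrite("pics/sc4.png",sc)
# left: wrist (x1.25); bottom strip: scene labeller crop
a=cv2.resize(w[30:400],(640,370));b=cv2.resize(sc[130:230,250:410],(368,230),interpolation=cv2.INTER_CUBIC)
o=np.zeros((600,640,3),np.uint8);o[:370]=a;o[370:,:368]=b;cv2.imwrite("pics/w4.png",o)
```

```text
[ 0.54026203 -0.38639506  0.19706842] [-3.14137287e+00  1.08291140e-04 -4.39034436e-02] [-6.76030854e-01  5.67158823e-01  1.16273570e+00  1.14775672e-04
  1.41191536e+00  9.38650757e-01]
```

View pics/w4.png

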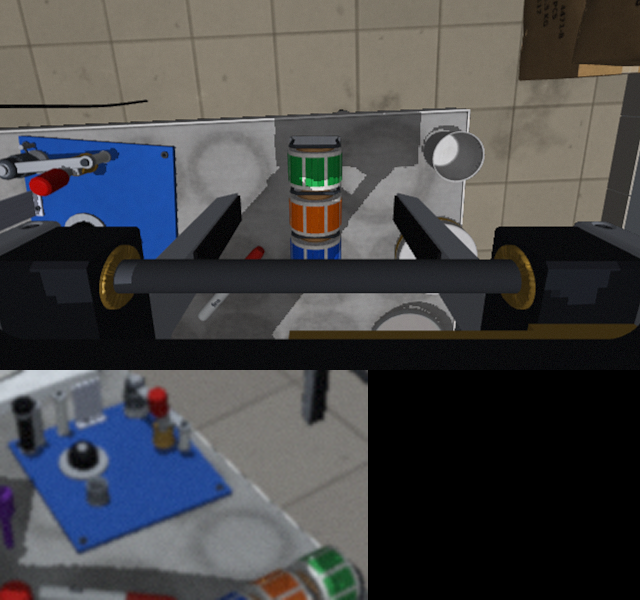

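Wrist: green roll at (315,170) in crop, orange next to it, small cup at (455,150) to the right; scene inset shows pin in the brass bush with the arm held back.

Run:
```python
from h import *
import json
st=json.load(open("w4.json"));W=w2c("wrist",st);im=cv2.imread  # placeholder
S=w2c("scene");sc=cv2.imread("pics/sc4.png");w=cv2.imread("pics/w4.png")[:370]
for n,(lo,hi) in dict(green=(50,80),orange=(5,18),blue=(105,125)).items():
    m=cv2.inRange(cv2.cvtColor(w,cv2.COLOR_BGR2HSV),(lo,120,60),(hi,255,255));m[:,:280]=0;m[:,350:]=0
    v,u=np.nonzero(m);e=(u.min(),u.max(),v.min()+30,v.max()+30);c=((e[0]+e[1])/2,(e[2]+e[3])/2)
    print(n,e,np.round(back(W,c,.064),4),"ends",np.round(back(W,(c[0],e[2]),.064),3),np.round(back(W,(c[0],e[3]),.064),3))
for uv in((288,200),(342,200)):print(np.round(back(W,uv,.05),4))
print("green model",np.round(proj(W,[(.54,-.386-.03,.036),(.54,-.386+.03,.036),(.52,-.386,.066),(.56,-.386,.066)]),1))
s1=lambda u,v:(245+u/4.2,130+v/4.2)
print("marker",[np.round(back(S,s1(*u),.008),3) for u in((95,405),(342,428))])
print("cup W",np.round(back(W,(455,190),.05),3))
```

```text
green (np.int64(288), np.int64(341), np.int64(185), np.int64(216)) [ 0.5313 -0.3816  0.064 ] ends [ 0.548 -0.382  0.064] [ 0.514 -0.381  0.064]
orange (np.int64(289), np.int64(345), np.int64(178), np.int64(367)) [ 0.4491 -0.3807  0.064 ] ends [ 0.555 -0.385  0.064] [ 0.325 -0.375  0.064]
blue (np.int64(290), np.int64(340), np.int64(271), np.int64(289)) [ 0.4401 -0.3781  0.064 ] ends [ 0.451 -0.379  0.064] [ 0.429 -0.378  0.064]
[ 0.5297 -0.3525  0.05  ]
[ 0.5272 -0.4113  0.05  ]
green model [[344.9 185.8]
 [291.7 188. ]
 [319.2 211.3]
 [317.5 173.4]]
marker [array([ 0.317, -0.217,  0.008]), array([ 0.415, -0.307,  0.008])]
cup W [ 0.533 -0.534  0.05 ]
```

{"name": "drive_tool", "arguments": {"commands": [{"grip": 1,"offset": [-0.028,-0.013,0.08],"twist": 0},{"grip": 1,"offset": [0,0,0.13],"twist": 0},{"grip": 1,"offset": [0,0,0.13],"twist": 0},{"grip": 1,"offset": [0,0,0.13],"twist": 0},{"grip": 1,"offset": [0,0,0.115],"twist": 0},{"grip": -0.2,"offset": [0,0,0.008],"twist": 0},{"grip": -0.2,"offset": [0,0,0],"twist": 0},{"grip": -0.2,"offset": [0,0,0],"twist": 0},{"grip": -0.2,"offset": [0,0,0],"twist": 0},{"grip": -0.2,"offset": [0,0,0],"twist": 0},{"grip": -0.2,"offset": [0,0,0],"twist": 0}], "force": 15}}

```text
time: 8.95
tcp_pos: [0.5325, -0.3833, 0.0212]
ee_rot: [3.14, -0.002, -0.042]
ft_force: [-1.9, -0.2, 7.6]
grip_width: 0.0601
grasp_force: 15.0
```

{"name": "drive_tool", "arguments": {"commands": [{"grip": -0.2,"offset": [0,0,-0.06],"twist": 0},{"grip": -0.2,"offset": [0,0,-0.14],"twist": 0},{"grip": -0.2,"offset": [0,0,-0.14],"twist": 0},{"grip": -0.2,"offset": [0,0,0],"twist": 0}], "force": 20}}

```text
time: 9.35
tcp_pos: [0.5339, -0.3843, 0.1285]
ee_rot: [3.136, -0.008, -0.042]
ft_force: [-0.3, 0.8, -0.9]
grip_width: 0.0598
grasp_force: 20.0
```

{"name": "drive_tool", "arguments": {"commands": [{"grip": -0.2,"offset": [0,0,0],"twist": -0.142},{"grip": -0.2,"offset": [0,0,0],"twist": -0.142},{"grip": -0.2,"offset": [0,0,0],"twist": -0.142},{"grip": -0.2,"offset": [0,0,0],"twist": -0.142},{"grip": -0.2,"offset": [0,0,0],"twist": -0.142},{"grip": -0.2,"offset": [0,0,0],"twist": -0.142},{"grip": -0.2,"offset": [0,0,0],"twist": -0.142},{"grip": -0.2,"offset": [0,0,0],"twist": -0.142},{"grip": -0.2,"offset": [0,0,0],"twist": -0.142},{"grip": -0.2,"offset": [0,0,0],"twist": -0.142},{"grip": -0.2,"offset": [0,0,0],"twist": 0},{"grip": -0.2,"offset": [0,0,0],"twist": 0}]}}

```text
time: 10.55
tcp_pos: [0.5318, -0.3827, 0.1213]
ee_rot: [-3.141, -0.0, 1.441]
ft_force: [-0.2, 0.2, -1.2]
grip_width: 0.0599
grasp_force: 20.0
```

{"name": "drive_tool", "arguments": {"commands": [{"grip": -0.2,"offset": [0.123,-0.051,0],"twist": -0.01},{"grip": -0.2,"offset": [0.123,-0.051,0],"twist": 0},{"grip": -0.2,"offset": [0.123,-0.051,0],"twist": 0},{"grip": -0.2,"offset": [0.123,-0.051,0],"twist": 0},{"grip": -0.2,"offset": [0,0,0.11],"twist": 0},{"grip": -0.2,"offset": [0,0,0.11],"twist": 0},{"grip": -0.2,"offset": [0,0,0.1],"twist": 0},{"grip": -0.2,"offset": [0,0,0.013],"twist": 0},{"grip": -0.2,"offset": [0,0,0],"twist": 0},{"grip": -0.2,"offset": [0,0,0],"twist": 0}]}}

```text
time: 11.55
tcp_pos: [0.4892, -0.2294, 0.0231]
ee_rot: [3.14, 0.001, 1.454]
ft_force: [-0.9, -0.6, -0.9]
grip_width: 0.0594
grasp_force: 20.0
```

Run:
```python
from h import *
w=r.grab_frame("wrist");sc=r.grab_frame("scene");d=r.grab_frame("side")
o=np.zeros((600,800,3),np.uint8)
o[:300,:480]=cv2.resize(w[50:300,120:520],(480,300));o[300:,:400]=cv2.resize(sc[140:260,250:410],(400,300),interpolation=cv2.INTER_CUBIC)
o[300:,400:]=cv2.resize(d[180:300,180:340],(400,300),interpolation=cv2.INTER_CUBIC);cv2.imwrite("pics/w5.png",o)
```

```text
(no output)
```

View pics/w5.png

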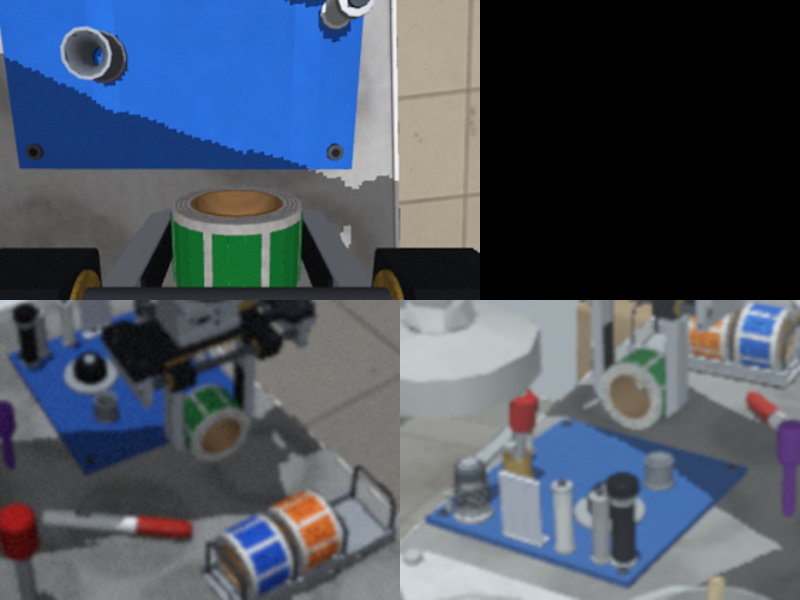

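The roll is held upright just off the plate's right edge, face parallel to it. Lower it to touch the worktop.

{"name": "drive_tool", "arguments": {"commands": [{"grip": -0.2,"offset": [0,0,0.02],"twist": 0},{"grip": -0.2,"offset": [0,0,0.006],"twist": 0},{"grip": -0.2,"offset": [0,0,0],"twist": 0}]}}

```text
time: 12.0
tcp_pos: [0.4888, -0.2293, 0.0149]
ee_rot: [3.14, 0.001, 1.456]
ft_force: [-4.5, 2.1, 14.2]
grip_width: 0.0601
grasp_force: 20.0
```

{"name": "drive_tool", "arguments": {"commands": [{"grip": -0.2,"offset": [0.008,0,-0.003],"twist": 0},{"grip": -0.2,"offset": [0.008,0,0],"twist": 0},{"grip": -0.2,"offset": [0,0,0],"twist": 0}]}}

```text
time: 12.3
tcp_pos: [0.4893, -0.2243, 0.0149]
ee_rot: [3.141, 0.001, 1.456]
ft_force: [-0.8, -1.4, 5.6]
grip_width: 0.0598
grasp_force: 20.0
```

{"name": "drive_tool", "arguments": {"commands": [{"grip": -0.2,"offset": [0.008,0,0],"twist": 0},{"grip": -0.2,"offset": [0.005,0,0],"twist": 0},{"grip": -0.2,"offset": [0,0,0],"twist": 0}]}}

```text
time: 12.6
tcp_pos: [0.4898, -0.2208, 0.015]
ee_rot: [3.141, 0.001, 1.456]
ft_force: [-1.1, -4.7, 5.2]
grip_width: 0.0596
grasp_force: 20.0
```

{"name": "drive_tool", "arguments": {"commands": [{"grip": -0.2,"offset": [0.006,0,0],"twist": 0},{"grip": -0.2,"offset": [0,0,0],"twist": 0}]}}

```text
time: 12.8
tcp_pos: [0.4899, -0.2196, 0.0152]
ee_rot: [3.14, 0.002, 1.456]
ft_force: [-2.7, -9.1, 6.7]
grip_width: 0.06
grasp_force: 20.0
```

{"name": "drive_tool", "arguments": {"commands": [{"grip": 0.5,"offset": [0,0,0],"twist": 0},{"grip": 0.5,"offset": [0,0,0],"twist": 0},{"grip": 0.5,"offset": [0,0,0],"twist": 0},{"grip": 0.5,"offset": [0,0,-0.08],"twist": 0},{"grip": 0.5,"offset": [0,0,-0.12],"twist": 0},{"grip": 0.5,"offset": [0,0,-0.12],"twist": 0},{"grip": -1,"offset": [-0.09,0,0],"twist": 0},{"grip": -1,"offset": [-0.09,0,0],"twist": 0},{"grip": -1,"offset": [0,0,0],"twist": 0},{"grip": -1,"offset": [0,0,0],"twist": 0},{"grip": -1,"offset": [0,0,0],"twist": 0},{"grip": -1,"offset": [0,0,0],"twist": 0}]}}

```text
time: 14.0
tcp_pos: [0.4836, -0.2714, 0.1105]
ee_rot: [-3.141, -0.0, 1.456]
ft_force: [0.2, -0.6, 0.1]
grip_width: 0.0261
grasp_force: 0.0
```

Run:
```python
from h import *
S=w2c("scene");D=w2c("side");p=(.4769,-.1066,-.1193)
for n,C in(("scene",S),("side",D)):
    im=r.grab_frame(n);cv2.imwrite(f"pics/{n}6.png",im)
    m=cv2.inRange(cv2.cvtColor(im,cv2.COLOR_BGR2HSV),(50,120,50),(80,255,255))
    k,l,st,c=cv2.connectedComponentsWithStats(m)
    print(n,[(st[i].tolist(),np.round(c[i]).tolist()) for i in range(1,k) if st[i][4]>15])
    print(" expect",np.round(proj(C,lab(p,[(.026,-.1125,.03),(.026,-.1325,.06),(.026,-.0925,.06),(-.004,-.1125,.03),(.056,-.1125,.03)]))).tolist())
s=r.read_state();print(s["tcp_pos"],s["grip_width"])
```

```text
scene [([327, 177, 11, 8, 46], [332.0, 180.0]), ([320, 181, 9, 10, 56], [324.0, 186.0])]
 expect [[331.0, 189.0], [335.0, 185.0], [327.0, 174.0], [320.0, 193.0], [342.0, 184.0]]
side [([110, 136, 16, 18, 216], [117.0, 144.0]), ([270, 205, 10, 5, 31], [275.0, 207.0]), ([279, 209, 9, 9, 46], [283.0, 213.0]), ([284, 219, 6, 7, 24], [286.0, 222.0])]
 expect [[274.0, 221.0], [279.0, 205.0], [269.0, 212.0], [286.0, 224.0], [262.0, 218.0]]
[ 0.4835756  -0.27160726  0.11061099] 0.01831165965182712
```

{"name": "drive_tool", "arguments": {"commands": [{"grip": -1,"offset": [0,0,0.09],"twist": 0},{"grip": -1,"offset": [0,0,0.09],"twist": 0},{"grip": -1,"offset": [0,0,0],"twist": 0},{"grip": -1,"offset": [0.035,0,0],"twist": 0},{"grip": -1,"offset": [0.03,0,0],"twist": 0},{"grip": -1,"offset": [0,0,0],"twist": 0}]}}

```text
time: 14.7
tcp_pos: [0.4864, -0.2518, 0.058]
ee_rot: [3.14, 0.001, 1.457]
ft_force: [-1.4, -0.5, 0.3]
grip_width: 0.0003
grasp_force: 0.1
```

{"name": "drive_tool", "arguments": {"commands": [{"grip": -1,"offset": [0,0,0.013],"twist": 0},{"grip": -1,"offset": [0.008,0,0],"twist": 0},{"grip": -1,"offset": [0.015,0,-0.008],"twist": 0},{"grip": -1,"offset": [0.015,0,-0.01],"twist": 0},{"grip": -1,"offset": [0,0,0],"twist": 0}]}}

```text
time: 15.2
tcp_pos: [0.4872, -0.241, 0.0587]
ee_rot: [3.141, 0.0, 1.456]
ft_force: [-0.3, -0.7, 0.2]
grip_width: 0.0004
grasp_force: 0.2
```

```bash
cat > look.py <<'E'
from h import *
for n in("scene","side"):
    im=r.grab_frame(n);m=cv2.inRange(cv2.cvtColor(im,cv2.COLOR_BGR2HSV),(50,120,50),(80,255,255))
    k,l,st,c=cv2.connectedComponentsWithStats(m)
    print(n,[(st[i].tolist(),np.round(c[i]).tolist()) for i in range(1,k) if st[i][4]>15 and c[i][0]>200])
print(r.read_state()["tcp_pos"])
E
python3 look.py
```

```text
scene [([325, 173, 4, 6, 16], [327.0, 175.0]), ([318, 178, 8, 9, 44], [321.0, 182.0]), ([317, 187, 5, 8, 17], [319.0, 190.0])]
side [([267, 205, 10, 8, 39], [271.0, 208.0]), ([276, 209, 9, 10, 55], [280.0, 214.0]), ([283, 219, 5, 7, 20], [285.0, 222.0])]
[ 0.48704243 -0.2413669   0.05827438]
```

{"name": "drive_tool", "arguments": {"commands": [{"grip": -1,"offset": [0.017,0,-0.013],"twist": 0},{"grip": -1,"offset": [0.017,0,-0.009],"twist": 0},{"grip": -1,"offset": [0.018,0,-0.006],"twist": 0},{"grip": -1,"offset": [0.018,0,-0.004],"twist": 0},{"grip": -1,"offset": [0,0,0],"twist": 0}]}}

```text
time: 15.8
tcp_pos: [0.4896, -0.2199, 0.0679]
ee_rot: [3.141, -0.0, 1.456]
ft_force: [-0.3, 0.3, -0.2]
grip_width: 0.0004
grasp_force: 0.0
```

```bash
python3 look.py
```

```text
scene [([316, 175, 5, 6, 21], [318.0, 178.0])]
side [([262, 208, 10, 10, 60], [266.0, 212.0]), ([272, 211, 10, 13, 73], [276.0, 217.0]), ([280, 218, 6, 11, 23], [282.0, 223.0])]
[ 0.48942316 -0.2204949   0.06775706]
```

{"name": "drive_tool", "arguments": {"commands": [{"grip": -1,"offset": [0.018,0,-0.003],"twist": 0},{"grip": -1,"offset": [0.018,0,-0.002],"twist": 0},{"grip": -1,"offset": [0.018,0,0],"twist": 0},{"grip": -1,"offset": [0.018,0,0],"twist": 0},{"grip": -1,"offset": [0,0,0],"twist": 0},{"grip": -1,"offset": [0,0,0],"twist": 0}]}}

```text
time: 16.5
tcp_pos: [0.4919, -0.1991, 0.0693]
ee_rot: [3.142, 0.0, 1.456]
ft_force: [0.8, -0.3, 0.0]
grip_width: 0.0004
grasp_force: 0.0
```

```bash
python3 look.py
```

```text
scene [([328, 185, 6, 9, 43], [330.0, 189.0]), ([318, 186, 7, 8, 49], [321.0, 189.0])]
side [([277, 227, 2, 10, 20], [278.0, 232.0]), ([256, 228, 6, 12, 55], [258.0, 234.0]), ([266, 229, 7, 12, 71], [269.0, 235.0])]
[ 0.49188155 -0.19928727  0.06924237]
```

{"name": "drive_tool", "arguments": {"commands": [{"grip": -1,"offset": [0,0,-0.12],"twist": 0},{"grip": -1,"offset": [0,0,-0.12],"twist": 0},{"grip": 1,"offset": [0.05,0,-0.12],"twist": 0},{"grip": 1,"offset": [0.05,0,0],"twist": 0},{"grip": 1,"offset": [0,0,0],"twist": 0},{"grip": 1,"offset": [0,0,0],"twist": 0},{"grip": 1,"offset": [0,0,0],"twist": 0},{"grip": 1,"offset": [0,0,0],"twist": 0},{"grip": 1,"offset": [0,0,0],"twist": 0}]}}

```text
time: 17.5
tcp_pos: [0.4951, -0.1697, 0.1767]
ee_rot: [-3.141, -0.0, 1.455]
ft_force: [-0.4, -0.3, 0.9]
grip_width: 0.0533
grasp_force: 0.0
```

Run:
```python
from h import *
import json
s=r.read_state();json.dump({k:np.array(s[k]).tolist() for k in("ee_rot","tcp_pos")},open("w7.json","w"))
w=r.grab_frame("wrist");cv2.imwrite("pics/w7_raw.png",w);print(s["tcp_pos"])
cv2.imwrite("pics/w7.png",cv2.resize(w[60:330,160:520],None,fx=2.2,fy=2.2,interpolation=cv2.INTER_CUBIC))
```

```text
[ 0.49513521 -0.16969991  0.17669543]
```

View pics/w7.png

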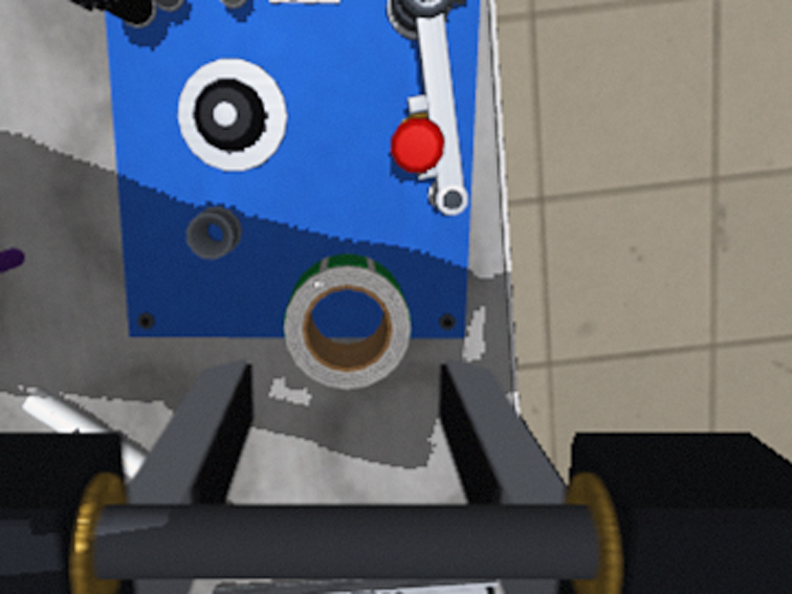

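The roll lies flat on the plate, top ring centre at (348,327); hub disc centre (232,115); pin seated and arm pinned back.

Run:
```python
from h import *
import json
st=json.load(open("w7.json"));W=w2c("wrist",st);g=lambda u,v:(160+u/2.2,60+v/2.2)
R=back(W,g(348,327),.046);H=back(W,g(232,115),.010)
Hm=lab((.4769,-.1066,-.1193),(-.03,.022,.01))[0]
yaw=st["ee_rot"][2];tx=np.array([np.cos(yaw),np.sin(yaw)]);ty=np.array([np.sin(yaw),-np.cos(yaw)])
f=lambda d:(np.round([d@tx,d@ty],4))
print("roll",R,"hub",H,Hm,"tcp->roll tool",f(R[:2]-np.array(st["tcp_pos"])[:2]),"roll->hub",f(H[:2]-R[:2]),f(Hm[:2]-R[:2]))
# hub via w1 cam
st=json.load(open("w1.json"));print("hub w1",back(w2c("wrist",st),g(380,167),.010))
```

```text
roll [ 0.49494157 -0.18552379  0.046     ] hub [ 0.44947458 -0.08141329  0.01      ] [ 0.44973161 -0.08118586  0.01      ] tcp->roll tool [-0.0157  0.0016] roll->hub [ 0.0982 -0.0572] [ 0.0984 -0.0569]
hub w1 [ 0.44934506 -0.0808798   0.01      ]
```

{"name": "drive_tool", "arguments": {"commands": [{"grip": 1,"offset": [-0.052,0.005,0.05],"twist": 0},{"grip": 1,"offset": [0,0,0.12],"twist": 0},{"grip": 1,"offset": [0,0,0.12],"twist": 0},{"grip": 1,"offset": [0,0,0.12],"twist": 0},{"grip": 1,"offset": [0,0,0.115],"twist": 0},{"grip": -0.2,"offset": [0,0,0],"twist": 0},{"grip": -0.2,"offset": [0,0,0],"twist": 0},{"grip": -0.2,"offset": [0,0,0],"twist": 0},{"grip": -0.2,"offset": [0,0,0],"twist": 0},{"grip": -0.2,"offset": [0,0,0],"twist": 0},{"grip": -0.2,"offset": [0,0,0],"twist": 0}], "force": 15}}

```text
time: 18.65
tcp_pos: [0.4956, -0.1854, 0.021]
ee_rot: [3.14, 0.001, 1.456]
ft_force: [-2.1, 1.2, 8.0]
grip_width: 0.0597
grasp_force: 15.0
```

{"name": "drive_tool", "arguments": {"commands": [{"grip": -0.2,"offset": [0,0,-0.08],"twist": 0},{"grip": -0.2,"offset": [0,0,-0.09],"twist": 0},{"grip": -0.2,"offset": [0.109,-0.064,0],"twist": 0},{"grip": -0.2,"offset": [0.109,-0.064,0],"twist": 0},{"grip": -0.2,"offset": [0.109,-0.064,0],"twist": 0},{"grip": -0.2,"offset": [0,0,0],"twist": 0},{"grip": -0.2,"offset": [0,0,0],"twist": 0},{"grip": -0.2,"offset": [0,0,0],"twist": 0}]}}

```text
time: 19.45
tcp_pos: [0.4497, -0.0816, 0.0711]
ee_rot: [3.141, 0.0, 1.455]
ft_force: [-0.4, -0.7, 0.0]
grip_width: 0.0599
grasp_force: 15.0
```

{"name": "drive_tool", "arguments": {"commands": [{"grip": -0.2,"offset": [0,0.0,0.06],"twist": 0},{"grip": -0.2,"offset": [0.001,0,0.04],"twist": 0},{"grip": -0.2,"offset": [0,0,0.015],"twist": 0},{"grip": -0.2,"offset": [0,0,0],"twist": 0}]}}

```text
time: 19.85
tcp_pos: [0.4489, -0.0809, 0.0356]
ee_rot: [-3.14, -0.0, 1.455]
ft_force: [-0.3, 0.2, -1.6]
grip_width: 0.0601
grasp_force: 15.0
```

{"name": "drive_tool", "arguments": {"commands": [{"grip": -0.2,"offset": [0,0,0.012],"twist": 0},{"grip": -0.2,"offset": [0,0,0.012],"twist": 0},{"grip": -0.2,"offset": [0,0,0.006],"twist": 0},{"grip": -0.2,"offset": [0,0,0],"twist": 0}]}}

```text
time: 20.25
tcp_pos: [0.449, -0.0807, 0.0271]
ee_rot: [-3.141, -0.0, 1.456]
ft_force: [0.5, -0.1, -1.5]
grip_width: 0.0602
grasp_force: 15.0
```

{"name": "drive_tool", "arguments": {"commands": [{"grip": -0.2,"offset": [0,0,0.006],"twist": 0},{"grip": -0.2,"offset": [0,0,0.004],"twist": 0},{"grip": -0.2,"offset": [0,0,0],"twist": 0}]}}

```text
time: 20.55
tcp_pos: [0.4492, -0.0807, 0.0249]
ee_rot: [3.141, 0.0, 1.456]
ft_force: [-4.7, 0.5, 9.6]
grip_width: 0.0597
grasp_force: 15.0
```

{"name": "drive_tool", "arguments": {"commands": [{"grip": 0.55,"offset": [0,0,0],"twist": 0},{"grip": 0.55,"offset": [0,0,0],"twist": 0},{"grip": 0.55,"offset": [0,0,0],"twist": 0},{"grip": 0.55,"offset": [0,0,-0.03],"twist": 0},{"grip": 0.55,"offset": [0,0,-0.12],"twist": 0},{"grip": 0.55,"offset": [0,0,-0.15],"twist": 0},{"grip": 0.55,"offset": [0,0,-0.15],"twist": 0},{"grip": 0.8,"offset": [-0.15,0,0],"twist": 0},{"grip": 1,"offset": [-0.1,0,0],"twist": 0},{"grip": 1,"offset": [0,0,0],"twist": 0},{"grip": 1,"offset": [0,0,0],"twist": 0}]}}

```text
time: 21.65
tcp_pos: [0.4404, -0.1553, 0.1596]
ee_rot: [3.141, -0.0, 1.454]
ft_force: [0.8, 0.5, 0.5]
grip_width: 0.0938
grasp_force: 0.0
```

Run:
```python
from h import *
W=w2c("wrist");w=r.grab_frame("wrist");hub=np.array([.4495,-.081])
hsv=cv2.cvtColor(w,cv2.COLOR_BGR2HSV)
t=np.linspace(0,2*np.pi,24,endpoint=False)
def at(P):
    uv=np.round(proj(W,P)).astype(int);return [w[v,u].tolist() for u,v in uv]
ring=lambda rad,z:np.c_[hub[0]+rad*np.cos(t),hub[1]+rad*np.sin(t),np.full(24,z)]
for rad,n in((.0335,"outside"),(.0285,"label/paper rim in"),(.025,"paper"),(.012,"bore/hub")):
    a=np.array(at(ring(rad,.05)));print(n,a.mean(1).round().astype(int).tolist())
m=cv2.inRange(hsv,(0,0,110),(180,50,255))
u0,v0=proj(W,[[*hub,.05]])[0];k=np.zeros_like(m);cv2.circle(k,(int(u0),int(v0)),45,255,-1)
c,_=cv2.findContours(m&k,cv2.RETR_EXTERNAL,cv2.CHAIN_APPROX_NONE);c=max(c,key=cv2.contourArea)
(x,y),(A,B),an=cv2.fitEllipse(cv2.convexHull(c));print("expect",u0,v0,"fit",x,y,A,B,"at z.05",back(W,(x,y),.05),"px/60mm",np.ptp(proj(W,ring(.03,.05)),0))
m=cv2.inRange(hsv,(170,120,60),(180,255,255))|cv2.inRange(hsv,(0,120,60),(6,255,255))
n,l,st,ce=cv2.connectedComponentsWithStats(m);print("red",[ (st[i][4],np.round(back(W,ce[i],.082),3)) for i in range(1,n) if st[i][4]>60])
cv2.imwrite("pics/w8.png",cv2.resize(w,(800,500)));print(r.read_state()["tcp_pos"],r.read_state()["time"])
```

```text
outside [112, 112, 116, 119, 119, 118, 119, 116, 120, 118, 117, 115, 116, 114, 114, 112, 115, 115, 111, 109, 108, 108, 109, 107]
label/paper rim in [237, 233, 243, 235, 236, 229, 234, 233, 239, 233, 240, 236, 236, 232, 240, 226, 239, 236, 240, 233, 224, 230, 243, 233]
paper [237, 228, 234, 237, 237, 233, 232, 217, 224, 234, 234, 236, 232, 235, 233, 234, 224, 233, 230, 237, 233, 232, 230, 225]
bore/hub [9, 16, 14, 14, 13, 13, 16, 17, 16, 14, 20, 10, 20, 29, 12, 30, 20, 16, 20, 13, 20, 15, 15, 12]
expect 316.9988312431437 118.47079776781734 fit 317.0346984863281 117.86470794677734 65.73255920410156 68.0320816040039 at z.05 [ 0.44959365 -0.08047481  0.05      ] px/60mm [65.70971409 67.85086079]
red [(np.int32(566), array([ 0.53 , -0.104,  0.082]))]
[ 0.4404272  -0.15482368  0.15946992] 21.7
```

```bash
python3 -c "
from rig import r
print(r.sign_off())"
```

```text
the job is handed in; nothing more can be done
None
```

The job is handed in at about 22 s of the 72 s limit: the tension arm is pinned back with the pin fully down in the brass bush, and the green roll was tipped flat, released, then lowered over the hub onto the turntable disc. The final wrist image matched a roll seated there, but no verdict came back.

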